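# Set and lock the hold-down of a bottle shaker

### The job

Make the stoppered bottle ready for shaking: lower the shaker's sprung hold-down until its foot presses lightly on the bottle's stopper, about 5 to 10 N and never more than 15 N. Keep it there and turn the clamp bar clockwise as far as it goes to lock the hold-down, then let go so that the foot stays in touch with the stopper. Leave the other things on the counter undisturbed.

Things in the scene. Friction and masses are not known exactly. Their poses are not given: they have to be found in the camera images.
- shaker: bench shaker, fixed: white box, steel platform on top 50 mm above the counter. Origin on the counter straight under the foot and the nest's middle; z up. Box from -95 to +95 mm in x, -95 to +135 mm in y. Steel post 26 mm thick, top 257 mm above the counter, at y = +95 mm. From it a thin plate reaches under the arm to 15 mm from the foot's axis, 145 to 195 mm above the counter
- holddown: hold-down sliding on the post: aluminium arm, 34 mm wide, top 50 mm above the foot; below it a round rubber foot, 30 mm across, giving 1 mm for 5 N. Origin: middle of the foot's underside. A spring lifts it: it starts fully up, foot 185 mm above the counter, can go down 52 mm and takes 1 to 5 N to push in free travel; let go unlocked, it rises. Locked, it stays but gives up a few N of a push
- clamp_bar (a point): centre of the clamp's T-bar: black bar 52 mm long (its x), 14 mm wide (y), 26 mm high (z) on a thin stem, 88 mm straight above the foot's underside; 25 mm are free between the bar's underside and the arm. It rides with the hold-down and serves both to push it down and to lock it
- clamp (a joint): turn of the clamp bar in rad: grows clockwise seen from above, from 0 (free) to 1.35 (locked, end stop). It begins between 0 and 0.2, starts to bite at about 0.8 and is locked above 1.2; it takes up to about 0.4 N m and stays where it is left
- bottle: amber glass bottle, 45 mm across, 88 mm high to its neck, standing loose between the nest's pins under the foot. Origin: centre of its underside. A grey stopper, 20 mm across, stands out of the neck by an unknown 6 to 24 mm: its top, 94 to 112 mm above the origin, must be found by touch. Stopper and bottle do not yield
- pill_jar: white plastic jar with a lid, 54 mm across, 85 mm high, bystander; origin at the centre of its underside
- bowl: steel bowl, 110 mm across, 50 mm high, bystander; origin at the centre of its underside
- wash_bottle: white plastic bottle with a yellow cap, 60 mm across, 130 mm high, bystander; origin at the centre of its underside
Not all that is in view belongs to the job. What is shaped like the bottle but blue is not meant.

How it is judged:
On the way, in this order (a step that is already met when the one before it is completed fails the run):
1. the foot rests on the stopper while the clamp is still free (contact force between holddown and bottle above 0.5 N and value of joint clamp below 0.5 rad), for 0.2 s.
2. the clamp is locked with the foot on the stopper (contact force between holddown and bottle above 0.3 N and value of joint clamp above 1.15 rad), for 0.2 s.
At the end, for the whole second after the job is handed in: The clamp is turned past 1.15 rad, the hold-down stands still at its height with its foot still touching the stopper (more than 0.3 N), the bottle is upright (within 0.06 rad) in the nest (within 6 mm of its middle), and everything is released (all of step 2 and linear speed of holddown below 0.005 m/s and horizontal distance between bottle and shaker below 0.006 m and angle between bottle's own z axis and vertical below 0.06 rad).
It fails at once if the foot pressed on the bottle with more than 15 N (contact force between holddown and bottle above 15 N).
It fails at once if a bystander was moved by more than 20 mm (distance of any of pill_jar, bowl, wash_bottle from where it was at the start of the episode above 0.02 m).
It also fails if it takes over 42 s, if anything falls off the work surface, if the arm or the gripper's body presses on something with over 40 N, if the wrist force passes 120 N, or if a joint passes its speed limit or range.

### The arm

A 7-joint arm with a two-finger parallel gripper is mounted at the origin on the work surface. World frame = base frame: x ahead of the robot, y to its left, z up, the work surface at z = 0. Lengths are in m, angles in rad, forces in N, time in s.
With the tool pointing down it reaches from about 0.375 to 0.925 m from the base axis. Payload 3.1 kg.
Tool frame: the origin (TCP) lies between the finger pads; the fingertips stand 19 mm ahead of it and the grasp point (between the pads) is the TCP; z points along the fingers, y is the direction in which the jaws open and shut (so a half turn about z gives the same grasp; the last joint's range is limited). The gripper opens to 85 mm and grips with 20 to 120 N. Pads are 22 mm wide; open, the fingers measure 114 mm over their backs; the gripper's body (76 mm by 85 mm) begins 54 mm behind the grasp point. The pads swing forward as they close: fully open they stand 13 mm farther back than shut.
Start: joints at [-1.39, 0.383, 0.044, 1.598, -0.018, 1.161, -0.05], TCP at [0.179, 0.625, 0.25] pointing down, gripper open.
Joint ranges: [-2.61, 2.61], [-0.41, 2.15], [-1.48, 1.57], [0, 2.5], [-1.57, 4.71], [0.05, 1.97], [-2.85, 2.85]. Speed limits (rad/s): [2.79, 2.79, 3.14, 3.14, 3.14, 3.14, 3.14].

### API

Orientations are given as a unit quaternion [x, y, z, w].
In Python, from bench import move_ptp, movel, move_j, move_gripper, pause, inverse_kinematics, read_camera, camera_params, MotionError, sign_off, look_for, tip_of, read_time_s, read_qpos, read_joint_vel, read_effort, read_eef_pos, read_tcp_rot, read_ft_force, read_ft_torque, read_finger_gap gives the robot as it stands. Calls block until the motion is done:
- move_ptp(position, orientation): joint-space move of the TCP to a pose.
- movel(position, orientation=None, speed=0.15): straight line of the TCP; orientation=None keeps the orientation; speed is the mean speed in m/s.
- move_j(angles): joint-space move.
- move_gripper(opening, effort=None): finger opening in m; effort is the grip in N (None keeps the last); returns when the fingers have stopped.
- pause(seconds).
- inverse_kinematics(position, orientation): joint angles nearest the present ones, or None.
- read_camera(name): name is "side" or "top"; returns the picture (384x512x3 uint8, red, green, blue); there is no depth.
- camera_params(name): a dict with "K" (3x3 intrinsics, pixels), "camera_from_world" (4x4, takes a point from world to camera coordinates). Camera axes: x right, y down, z forward; pixel columns grow to the right and rows downward; lengths in m; the calibration is good to about 2 mm. A picture is of the moment at which its call begins. camera_params takes no time and is no camera call.
A pose or a line that the arm cannot do raises MotionError and nothing moves.
- sign_off(): hands the job in, once; it reports no verdict.
Trained networks look in the newest picture that a camera, given by its name, has taken for a name from the list of things; names that differ only in an ending like _2 or _b are one class to them, and where a whole thing is asked for, a point or a joint stands for the part that bears it (a point fixed in the world has none). Each returns a list of dicts, best first, with "confidence" (0 to 1); they miss things now and then, are a little off and sometimes report something else, mostly with a low value. They report only what shows in the picture. A call takes as long as a camera call. They do not tell look-alikes from the thing itself.
- look_for(camera, name): "at" ([column, row] in pixels, amid what is visible of it).
- tip_of(camera, name): "at" ([column, row] in pixels: a listed point, or the origin of a listed thing).
Readings, each from a call of its own:
- read_time_s(): time.
- read_qpos(): joint angles.
- read_joint_vel(): joint speeds.
- read_effort(): joint torques, N m.
- read_eef_pos(): TCP position.
- read_tcp_rot(): TCP orientation.
- read_ft_force(): force on the tool from outside, world axes, zero at the start.
- read_ft_torque(): the same for the moment, N m.
- read_finger_gap(): finger opening in m.
Only numpy, scipy, OpenCV 4.12 (cv2) and the standard library are available. Lean on these libraries where they do the work, as an engineer would, in place of code of your own. Each camera call takes 0.05 s, during which the arm holds its last target.

## Working session

There is one attempt and no reset: what is moved stays moved. The work goes in short steps, each a Python script; the robot and the scene stay as the last script left them, time stands still between calls to the robot, and variables do not carry over. Pictures are saved under pics/ and viewed, and the job is handed in when it is done.

```bash
ls; mkdir -p pics; python3 - <<'E'
from bench import *
import cv2
for c in ("side","top"):
    im=read_camera(c); cv2.imwrite(f"pics/{c}0.png",im[:,:,::-1])
    p=camera_params(c); print(c,p["K"].tolist() if hasattr(p["K"],'tolist') else p["K"]); print(p["camera_from_world"])
    for n in ("clamp_bar","shaker","holddown","bottle"):
        print(n,[(r["at"],round(r["confidence"],2)) for r in tip_of(c,n)][:3], [(r["at"],round(r["confidence"],2)) for r in look_for(c,n)][:3])
print(read_time_s(),read_tcp_rot(),read_eef_pos(),read_ft_force())
E
```

```text
pics
side [[390.7208996461742, 0.0, 252.88950379743775], [0.0, 390.7208996461742, 187.912413036038], [0.0, 0.0, 1.0]]
[[ 0.99546863 -0.09464812  0.00916159 -0.54367822]
 [-0.05342483 -0.63638621 -0.76951828  0.23004654]
 [ 0.07866377  0.76554185 -0.63855907  1.04001109]
 [ 0.          0.          0.          1.        ]]
clamp_bar [([310.8, 240.9], 0.67)] [([242.2, 163.4], 0.75)]
shaker [([246.7, 241.1], 0.73)] [([253.0, 228.6], 0.8)]
holddown [([244.4, 193.1], 0.92)] [([246.5, 168.5], 0.74), ([270.7, 179.0], 0.33)]
bottle [([243.5, 227.5], 0.94), ([176.0, 224.9], 0.93)] [([243.4, 218.5], 0.87), ([174.4, 215.4], 0.8), ([275.5, 177.3], 0.22)]
top [[347.3403589585712, 0.0, 257.2420146531518], [0.0, 347.3403589585712, 192.3564706761944], [0.0, 0.0, 1.0]]
[[-0.04554837 -0.99895932  0.00237186  0.09981128]
 [-0.97670258  0.04403487 -0.21003096  0.58893645]
 [ 0.20970794 -0.01188317 -0.97769186  0.92507801]
 [ 0.          0.          0.          1.        ]]
clamp_bar [([257.0, 204.8], 0.44)] [([258.5, 204.3], 0.47)]
shaker [([257.5, 216.8], 0.62)] [([246.3, 213.4], 0.63)]
holddown [([258.8, 207.4], 0.68)] [([242.3, 197.2], 0.77)]
bottle [([231.4, 288.5], 0.63), ([254.7, 212.9], 0.57)] [([258.9, 214.1], 0.73), ([231.5, 292.5], 0.47), ([246.2, 213.9], 0.16)]
0.9 [ 1.38914033e-01  9.90304442e-01  5.38676341e-05 -5.57710731e-06] [0.17884986 0.62494435 0.25031985] [-0.33696889 -0.43871813 -0.24961419]
```

```bash
python3 - <<'E'
import cv2
a=cv2.imread("pics/side0.png"); b=cv2.imread("pics/top0.png")
cv2.imwrite("pics/side0c.png",cv2.resize(a[90:310,110:400],None,fx=2.7,fy=2.7,interpolation=cv2.INTER_CUBIC))
cv2.imwrite("pics/top0c.png",cv2.resize(b[100:340,110:400],None,fx=2.5,fy=2.5,interpolation=cv2.INTER_CUBIC))
E
```

```text
(no output)
```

View pics/side0c.png

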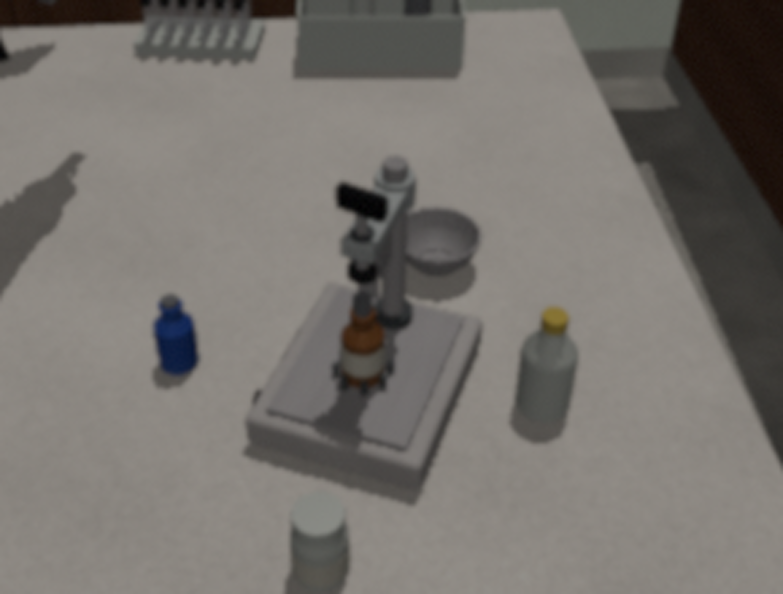

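View pics/top0c.png

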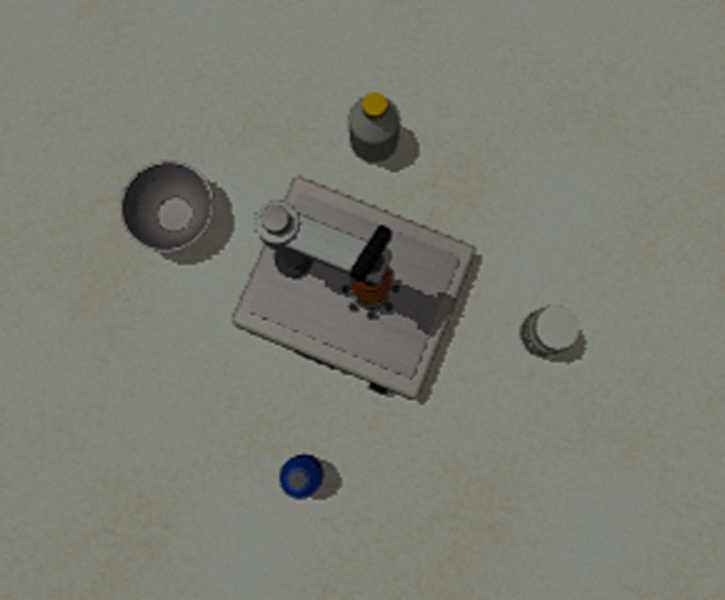

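View pics/top0.png

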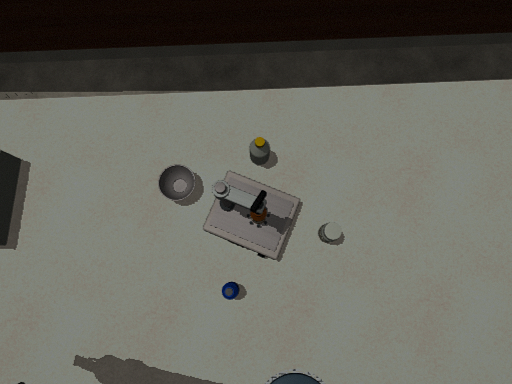

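View pics/side0.png

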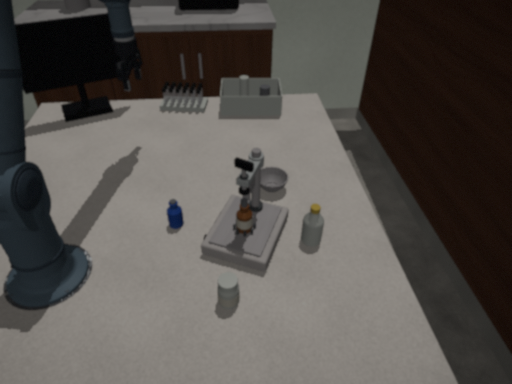

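```bash
cat > h.py <<'E'
import numpy as np
from bench import *
from scipy.spatial.transform import Rotation as R
def ray(c,px):
    p=camera_params(c);K=np.array(p["K"]);T=np.array(p["camera_from_world"])
    d=T[:3,:3].T@np.linalg.solve(K,[px[0],px[1],1]); o=-T[:3,:3].T@T[:3,3]; return o,d/np.linalg.norm(d)
def atz(c,px,z):
    o,d=ray(c,px); return o+d*(z-o[2])/d[2]
def tri(a,b):
    A=0;B=0
    for c,p in (("side",a),("top",b)):
        o,d=ray(c,p);M=np.eye(3)-np.outer(d,d);A=A+M;B=B+M@o
    x=np.linalg.solve(A,B)
    return x,[np.linalg.norm((np.eye(3)-np.outer(d,d))@(x-o)) for o,d in (ray("side",a),ray("top",b))]
def proj(c,x):
    p=camera_params(c);T=np.array(p["camera_from_world"]);v=np.array(p["K"])@(T[:3,:3]@x+T[:3,3]);return v[:2]/v[2]
def quat(yaw): # tool down, tool y axis at world angle yaw
    y=np.array([np.cos(yaw),np.sin(yaw),0]);z=np.array([0,0,-1.]);x=np.cross(y,z)
    return R.from_matrix(np.c_[x,y,z]).as_quat()
E
python3 - <<'E'
from h import *
np.set_printoptions(precision=4,suppress=True)
S=lambda u,v:(110+u/2.7-.3,90+v/2.7-.3); T=lambda u,v:(110+u/2.5-.3,100+v/2.5-.3)
print("bar",tri(S(362,201),T(371,253)), atz("side",S(362,201),.273),atz("top",T(371,253),.273))
print("barcam tops", atz("top",T(381,232),.280),atz("top",T(357,277),.280))
print("bar side ends",atz("side",S(339,193),.273),atz("side",S(385,208),.273))
print("post",tri(S(397,165),T(277,217)),atz("side",S(397,165),.257),atz("top",T(277,217),.257))
print("foot",tri((244.4,193.1),(258.8,207.4)),atz("side",(244.4,193.1),.185))
print("box corners top z.05?",[atz("top",T(*c),.05)[:2] for c in((299,178),(478,246),(415,395),(235,322))])
print("bottle",atz("side",(243.5,227.5),.05),atz("top",(254.7,212.9),.05))
for n,s in (("wash",(312,240)),("jar",(228,298)),("bowl",(272,185))): print(n,atz("side",s,0.))
E
```

```text
bar (array([0.5279, 0.0746, 0.2765]), [np.float64(0.00026541746140377467), np.float64(0.00026541746140406106)]) [0.5285 0.0796 0.273 ] [0.5283 0.0746 0.273 ]
barcam tops [0.5454 0.065  0.28  ] [0.5063 0.0878 0.28  ]
bar side ends [0.5082 0.0938 0.273 ] [0.5485 0.0671 0.273 ]
post (array([0.5689, 0.1584, 0.2569]), [np.float64(0.0003111874688890958), np.float64(0.0003111874688891664)]) [0.5692 0.1584 0.257 ] [0.5685 0.1584 0.257 ]
foot (array([0.5289, 0.0724, 0.1847]), [np.float64(0.00022759333259617714), np.float64(0.0002275933325959929)]) [0.5291 0.0721 0.185 ]
box corners top z.05? [array([0.6632, 0.1514]), array([ 0.573 , -0.0515]), array([0.4084, 0.0303]), array([0.4983, 0.2282])]
bottle [0.5265 0.08   0.05  ] [0.5362 0.0828 0.05  ]
wash [0.7258 0.061  0.    ]
jar [ 0.4719 -0.1158  0.    ]
bowl [ 0.6426  0.3232 -0.    ]
```

```bash
python3 - <<'E'
from h import *
np.set_printoptions(precision=3,suppress=True)
print(R.from_quat(read_tcp_rot()).as_matrix()[:,1])
for k in (0,np.pi):
  for d in (0,-1.3):
    for z in (.36,.273,.225):
      print(k,d,z,inverse_kinematics([.5286,.0732,z],quat(np.deg2rad(58.5)+k+d)))
E
```

```text
[0.275 0.961 0.   ]
0 0 0.36 [-0.82   0.077  0.646  1.763 -0.048  1.318  0.857]
0 0 0.273 [-0.787  0.153  0.632  1.877 -0.099  1.143  0.902]
0 0 0.225 [-0.765  0.21   0.62   1.928 -0.141  1.046  0.936]
0 -1.3 0.36 [-0.892  0.079  0.724  1.765 -0.054  1.318 -0.435]
0 -1.3 0.273 [-0.857  0.16   0.712  1.88  -0.114  1.143 -0.383]
0 -1.3 0.225 [-0.837  0.221  0.705  1.931 -0.165  1.048 -0.341]
3.141592653589793 0 0.36 [-1.441  0.237  1.426  1.778 -0.242  1.336 -2.082]
3.141592653589793 0 0.273 [-1.343  0.425  1.406  1.893 -0.45   1.211 -1.905]
3.141592653589793 0 0.225 [-1.297  0.547  1.395  1.944 -0.592  1.164 -1.792]
3.141592653589793 -1.3 0.36 [-0.712  0.075  0.529  1.759 -0.039  1.318  2.689]
3.141592653589793 -1.3 0.273 [-0.647  0.144  0.475  1.872 -0.072  1.142  2.716]
3.141592653589793 -1.3 0.225 [-0.605  0.196  0.437  1.921 -0.095  1.044  2.735]
```

```bash
python3 - <<'E'
from h import *
import cv2
np.set_printoptions(precision=4,suppress=True)
q=quat(np.deg2rad(58.5))
move_ptp([.5286,.0732,.36],q)
move_gripper(.045,40)
movel([.5286,.0732,.315],speed=.1)
print(read_time_s(),read_eef_pos(),read_ft_force(),read_ft_torque(),read_finger_gap())
for c in("side","top"):
    im=read_camera(c)[:,:,::-1]
    cv2.imwrite(f"pics/{c}1.png",cv2.resize(im[100:250,180:330],None,fx=4,fy=4,interpolation=cv2.INTER_CUBIC))
E
```

```text
4.3333 [0.5288 0.0731 0.3151] [ 1.0035 -0.3225 -0.2126] [-0.0534 -0.0142 -0.0047] 0.04478216944842826
```

View pics/side1.png

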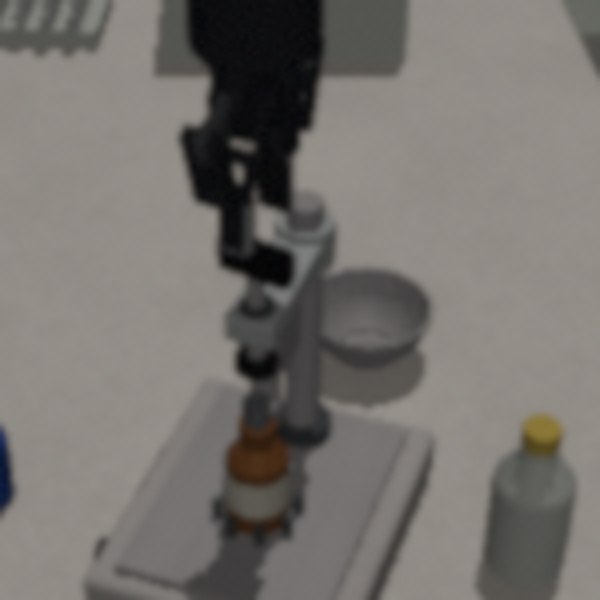

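View pics/top1.png

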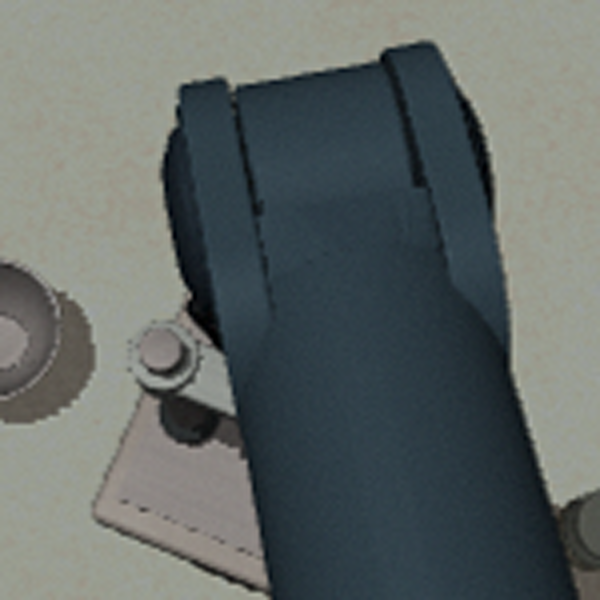

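```bash
python3 - <<'E'
from h import *
np.set_printoptions(precision=3,suppress=True)
movel([.5286,.0732,.273],speed=.06)
pause(.2)
print(read_time_s(),read_eef_pos(),read_ft_force(),read_ft_torque())
move_gripper(.012,40); pause(.3)
print(read_time_s(),read_eef_pos(),read_finger_gap(),read_ft_force(),read_ft_torque())
print([read_ft_force()[2].round(3) for _ in range(5)])
E
```

```text
5.4833 [0.529 0.073 0.273] [ 0.468 -0.616  0.03 ] [-0.036  0.018 -0.042]
6.1667 [0.53  0.075 0.273] 0.013767595305890076 [2.507 3.83  0.281] [ 0.844 -0.502 -0.044]
[np.float64(0.281), np.float64(0.281), np.float64(0.281), np.float64(0.281), np.float64(0.281)]
```

```bash
python3 - <<'E'
from h import *
np.set_printoptions(precision=3,suppress=True)
def rep(t=""): print(t,round(read_time_s(),2),read_eef_pos()*1000,read_ft_force(),read_ft_torque(),flush=True)
X=[.530,.0755]
movel(X+[.273],speed=.05); pause(.1); rep("centred")
movel(X+[.263],speed=.04); pause(.1); rep()
movel(X+[.253],speed=.04); pause(.15); rep()
z=.253
for i in range(4):
    z-=.001; movel(X+[z],speed=.02); pause(.08); rep(round(z,4))
E
```

```text
centred 6.52 [529.573  75.318 272.985] [-2.128  0.906  2.449] [0.226 0.318 0.046]
 7.02 [529.577  75.336 262.605] [-2.212  1.044  0.802] [0.179 0.427 0.011]
 7.57 [529.575  75.341 252.801] [-3.72   0.547  1.888] [0.094 0.78  0.051]
0.252 7.9 [529.603  75.373 251.874] [-4.346 -0.393  1.622] [0.055 1.037 0.021]
0.251 8.23 [529.616  75.342 250.816] [-5.235 -0.906  1.   ] [-0.02   0.981  0.048]
0.25 8.57 [529.613  75.37  249.794] [-4.694  0.448  1.132] [0.064 1.064 0.051]
0.249 8.9 [529.601  75.347 248.782] [-4.909  0.55   2.168] [0.041 0.984 0.023]
```

```bash
cat >> h.py <<'E'
np.set_printoptions(precision=3,suppress=True)
def rep(t=""):
    f=read_ft_force(); print(t,round(read_time_s(),2),read_eef_pos()*1000,f,read_ft_torque(),flush=True); return f
E
python3 - <<'E'
from h import *
X=[.5289,.0754]
z=.249
while z>.2305:
    z-=.001; movel(X+[z],speed=.02); pause(.06); f=rep(round(z,4))
    if f[2]>4.5: break
E
```

```text
0.248 9.21 [529.565  75.364 248.265] [-1.735  0.563  0.357] [0.05  0.472 0.006]
0.247 9.52 [529.566  75.353 247.278] [-1.125 -0.123  2.076] [ 0.016  0.274 -0.037]
0.246 9.82 [529.534  75.391 246.228] [0.104 0.157 1.313] [0.031 0.126 0.004]
0.245 10.13 [529.557  75.349 245.372] [ 0.381 -0.041  3.226] [-0.063 -0.061  0.087]
0.244 10.44 [529.534  75.347 244.767] [ 0.148 -0.735  5.223] [-0.037  0.132  0.023]
```

```bash
python3 - <<'E'
from h import *
X=[.5289,.0754]
z=.244
pause(.1); rep("hold")
for i in range(4):
    z-=.0004; movel(X+[z],speed=.02); pause(.1); f=rep(round(z,4))
    if f[2]>8.5: break
import cv2
im=read_camera("side")[:,:,::-1]
cv2.imwrite("pics/side2.png",cv2.resize(im[120:250,180:310],None,fx=4.5,fy=4.5,interpolation=cv2.INTER_CUBIC))
E
```

```text
hold 10.54 [529.544  75.381 244.787] [-0.245 -1.535  4.7  ] [-0.122  0.112  0.019]
0.2436 10.89 [529.543  75.398 244.577] [-0.471  0.652  7.198] [-0.072  0.163  0.068]
0.2432 11.24 [529.555  75.388 244.375] [-1.015  0.497  7.387] [-0.139  0.355 -0.03 ]
0.2428 11.59 [529.57   75.357 244.184] [-1.614 -0.464  8.199] [-0.121  0.371  0.033]
0.2424 11.94 [529.584  75.379 243.997] [-2.761  0.312  9.116] [-0.076  0.444  0.027]
```

View pics/side2.png

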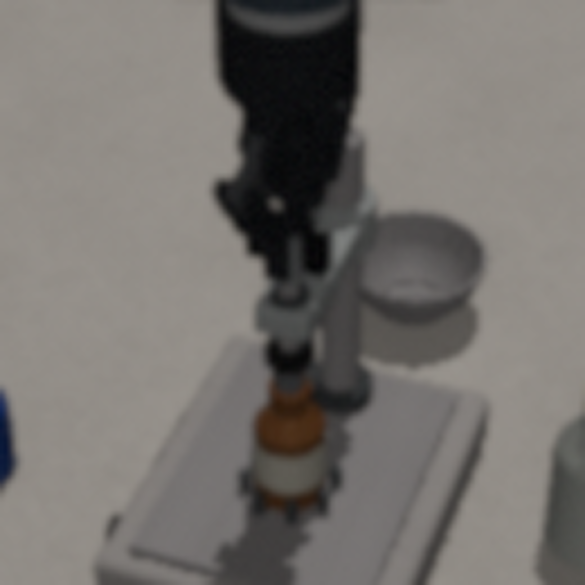

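```bash
python3 - <<'E'
from h import *
X=[.5286,.0754]; z=.2422
a0=np.deg2rad(58.5); d=0
while d<0.6:
    d+=.1; t=read_time_s(); movel(X+[z],quat(a0-d),speed=.02); pause(.05); f=rep(round(d,2))
    if f[2]>12: z+=.0006
    if f[2]<7: z-=.0004
    if abs(f[0])+abs(f[1])>12: break
E
```

```text
0.1 12.29 [529.483  75.26  243.954] [-1.562 -0.395  9.086] [-0.182  0.452 -0.134]
0.2 12.59 [529.375  75.133 243.937] [-1.581 -1.068 10.067] [-0.204  0.483 -0.039]
0.3 12.89 [529.299  75.039 243.946] [-2.776 -0.554 10.091] [-0.202  0.551  0.002]
0.4 13.19 [529.195  74.978 243.899] [-2.663 -0.83   9.9  ] [-0.194  0.634 -0.006]
0.5 13.49 [529.068  74.909 243.881] [-3.087 -0.733  9.974] [-0.234  0.677 -0.021]
0.6 13.79 [528.917  74.83  243.804] [-3.522 -1.465 11.189] [-0.241  0.694 -0.024]
```

```bash
python3 - <<'E'
from h import *
X=[.5281,.0752]; z=.2423
a0=np.deg2rad(58.5); d=.6
while d<1.45:
    d+=.08; movel(X+[z],quat(a0-d),speed=.02); pause(.05); f=rep(round(d,2))
    y=R.from_quat(read_tcp_rot()).as_matrix()[:,1]; print("   actual d",round(a0-np.arctan2(y[1],y[0]),3))
    if f[2]>12: z+=.0006
    if abs(f[0])+abs(f[1])>14 or abs(read_ft_torque()[2])>.75: break
E
```

```text
0.68 14.09 [528.808  74.812 243.945] [-2.422 -0.618  9.939] [-0.143  0.468  0.008]
   actual d 0.681
0.76 14.39 [528.616  74.727 243.952] [-2.621 -0.711 11.329] [-0.24   0.853  0.203]
   actual d 0.76
0.84 14.69 [528.519  74.704 243.95 ] [-2.325 -1.121 10.722] [-0.379  0.893  0.095]
   actual d 0.84
0.92 14.99 [528.326  74.676 243.988] [-1.032 -2.095 10.334] [-0.31   1.241  0.327]
   actual d 0.919
1.0 15.29 [528.223  74.756 243.83 ] [-0.848 -1.357  9.999] [-0.159  1.139  0.3  ]
   actual d 1.0
1.08 15.59 [528.063  74.748 243.762] [-1.636 -1.379 10.843] [-0.207  1.214  0.356]
   actual d 1.079
1.16 15.89 [528.036  74.729 243.638] [-2.372 -0.628 10.012] [-0.287  1.039  0.067]
   actual d 1.16
1.24 16.19 [527.968  74.723 243.597] [-2.447 -0.76   9.39 ] [-0.339  0.968  0.108]
   actual d 1.24
1.32 16.49 [527.941  74.779 243.636] [-3.285 -2.5   10.48 ] [-0.351  0.967  1.623]
   actual d 1.312
```

```bash
python3 - <<'E'
from h import *
a0=np.deg2rad(58.5)
X=[.5281,.0752]
movel(X+[.2423],quat(a0-1.28),speed=.02); pause(.1); rep("relax rot")
movel(X+[.2433],quat(a0-1.28),speed=.02); pause(.1); rep("relax z")
move_gripper(.045); pause(.2); rep("open"); print(read_finger_gap())
p=read_eef_pos()
movel([p[0],p[1],.30],speed=.06)
movel([p[0],p[1],.40],speed=.15)
pause(.3); rep("up")
import cv2
im=read_camera("side")[:,:,::-1]
cv2.imwrite("pics/side3.png",cv2.resize(im[120:250,180:310],None,fx=4.5,fy=4.5,interpolation=cv2.INTER_CUBIC))
print([(r["at"],r["confidence"]) for r in tip_of("side","holddown")],proj("side",np.array([.5288,.0726,.156])))
E
```

```text
relax rot 16.84 [527.958  74.748 243.584] [-3.002 -1.007  9.902] [-0.288  0.979  1.04 ]
relax z 17.19 [527.944  74.763 243.705] [-1.334 -1.676  4.832] [-0.316  0.641  1.03 ]
open 17.8 [528.031  75.203 243.171] [ 0.136 -0.401 -0.131] [-0.022  0.018  0.011]
0.0446403957788284
up 20.01 [527.659  75.158 399.194] [0.19  0.337 0.448] [ 0.032 -0.047 -0.013]
[([242.4, 196.9], 0.77)] [244.335 201.299]
```

View pics/side3.png

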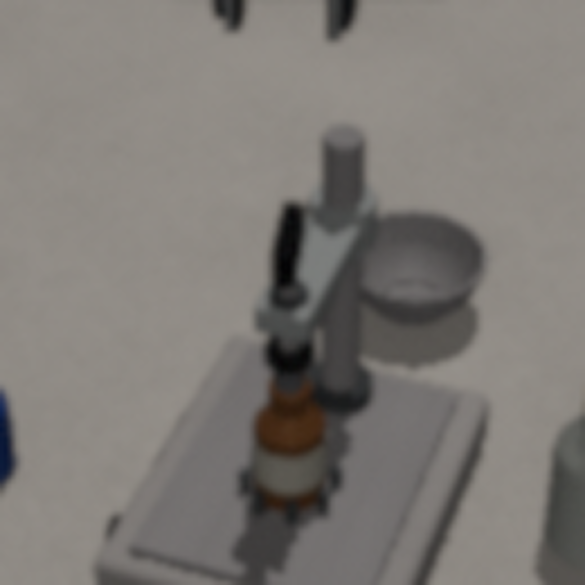

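```bash
python3 - <<'E'
import cv2,numpy as np
a=cv2.imread("pics/side2.png",0).astype(np.float32);b=cv2.imread("pics/side3.png",0).astype(np.float32)
for n,(r0,r1,c0,c1) in {"foot/arm":(300,400,250,320),"bottle":(400,520,240,340),"post base ref":(340,420,320,400)}.items():
    s=a[r0:r1,c0:c1]; t=b[r0:r1,c0:c1]
    sh,resp=cv2.phaseCorrelate(s,t,cv2.createHanningWindow(s.shape[::-1],cv2.CV_32F)); print(n,np.round(np.array(sh)/4.5,3),"px",round(resp,2))
E
python3 - <<'E'
from h import *
import cv2
im=read_camera("top")[:,:,::-1]
for n in("wash_bottle","pill_jar","bowl"): print(n,[(r["at"],round(r["confidence"],2)) for r in look_for("side",n)][:2])
im=read_camera("side")[:,:,::-1]; cv2.imwrite("pics/side4.png",im)
a=cv2.imread("pics/side0.png").astype(int); d=np.abs(a-im.astype(int)).sum(2)
for n,(u,v) in {"wash":(312,232),"jar":(228,290),"bowl":(272,180),"blue":(175,215)}.items(): print(n,d[v-15:v+15,u-12:u+12].mean().round(1))
E
```

```text
foot/arm [-0.081  0.001] px 0.52
bottle [-0.008  0.023] px 0.71
post base ref [0.006 0.027] px 0.86
wash_bottle [([311.9, 228.0], 0.58)]
pill_jar [([228.4, 291.5], 0.87)]
bowl []
wash 4.9
jar 65.0
bowl 7.0
blue 4.8
```

```bash
python3 - <<'E'
import cv2,numpy as np
a=cv2.imread("pics/side0.png");b=cv2.imread("pics/side4.png")
cv2.imwrite("pics/cmp.png",cv2.resize(np.hstack([x[150:330,140:330] for x in(a,b)]),None,fx=2,fy=2))
E
```

```text
(no output)
```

View pics/cmp.png

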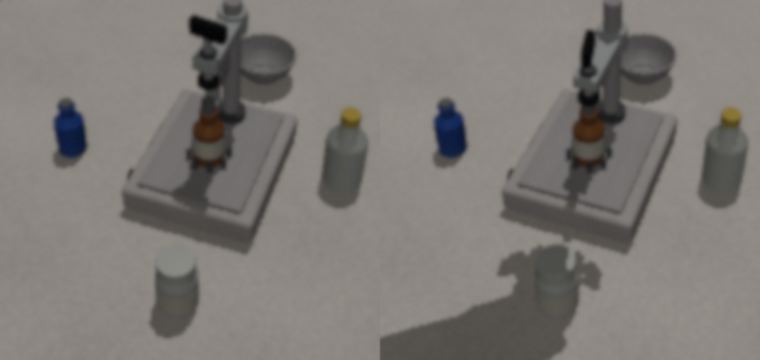

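The two pictures match. The jar at about (175,280) in the left one is in the same place in the right one and only lies in the arm's shadow, and the other things stand as before. The foot is still on the stopper.

```bash
python3 -c "
from bench import *
print(read_time_s()); sign_off()"
```

```text
20.3583
the job is handed in; nothing more can be done
```

The hold-down is locked with its foot on the stopper and the gripper is clear. I handed the job in at 20.4 s; no verdict was reported.

- **Pressing:** I gripped the clamp bar and lowered the hold-down. The foot met the stopper with its underside about 157 mm above the counter. I pressed on until the wrist read about 9 N. Less the spring, that is an estimated 7 N on the stopper, because the contact force can't be read directly.
- **Locking:** I turned the bar clockwise by about 1.3 rad until the torque jumped at the end stop. During the turn the wrist force stayed between 9 and 11.3 N. Then I eased off, opened the gripper and lifted away.
- **Last checks:** Between just before the turn and after release, the foot and arm moved less than 0.1 px in the side view (1 px is about 2.4 mm). The bottle stayed upright in its nest.
- **Bystanders:** They look undisturbed. The pill jar's pixels changed, but the picture shows only the arm's shadow on it. The detector found no bowl in its last picture, but the bowl is in the side view, unchanged.
- **Not checked:** I did not measure how much force stays on the stopper after release. It rests on the foot not having risen in the pictures.

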